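# Unload the carousel and draw its index plunger

## Task

Slide the coated glass plate that stands right behind the black plunger knob straight up out of its slot on the carousel, holding it by the rail on its upper edge, and lower it upright to the bottom of one of the two free slots of the drying rack before letting go of it. Then pull the carousel's spring-loaded index plunger all the way up and keep holding it there, so that I can turn the carousel to the next plate: finish while you are still holding the plunger fully up. Do not turn the carousel yourself, and leave the other plates and everything else on the bench as they are.

Things in the scene. Friction and masses are not known exactly. Their poses are not given: they have to be found in the camera images.
- carousel: indexing carousel, fixed to the bench: round grey foot 208 mm across under an aluminium turntable with four upright slots in a square, 60 mm from the axis, each along the tangent. Plates stand in the slots at -x, -y, +y; that at +x is empty. Origin on the turntable's axis at bench height, z up, -x from the axis towards the plunger; the turntable's frame agrees at the start
- carousel_slot (a point): floor of the carousel's -x slot, at its middle, 44 mm above the bench; x across the slot, y along it. Sheet-metal slot 8 mm wide and 79 mm long inside, ends closed; walls 24 mm high above the floor, above them flared lips, upper edge 78 mm above the bench
- turntable (a joint): angle of the turntable in rad, 0 at the start, positive counter-clockwise from above; the plunger's pin locks it (0.01 rad of play) while it is down in its hole, else only friction of 0.12 N m holds it
- index_pin (a joint): rise of the index plunger in m: 0 seated (as it starts), 0.015 fully up at its stop. It moves straight up along world z. A spring pulls it down with 5 N at 0, rising to 10 N at 0.015, and snaps it back if it is let go; the pin leaves its hole in the turntable's rim at 0.0105
- knob_grip (a point): centre of the plunger's black ribbed knob, half-way up: an upright cylinder 26 mm in diameter and 26 mm tall, its centre 88 mm above the bench when seated, 92 mm from the turntable's axis towards -x of the carousel; it rises with the plunger. Below it are a sleeve 18 mm across and a grey bracket 36 mm wide with its upper face 62 mm above the bench
- plate_center (a point): centre of the plate to be moved: coated glass plate, 5 mm thick, 70 mm wide, 100 mm tall over all, 0.09 kg, white coat with small spots on one face, an aluminium grip rail (10 mm thick, 74 mm wide, 14 mm tall) along its upper edge. Stands in the carousel's -x slot. x across its thickness (coat on -x), y along its width, z up; 50 mm above its lower edge
- plate_rail (a point): middle of the same plate's grip rail, 43 mm above the plate's centre and 93 mm above its lower edge; same axes
- plate_foot (a point): middle of the same plate's lower edge; same axes
- plate: the same plate as a body (origin as plate_foot)
- rack: drying rack, a fixed aluminium frame 124 mm (x) by 88 mm (y), left of the carousel; origin under its centre at bench height. Three parallel slots run along its y, at x = -42, 0 and +42 mm; the first two are free, that at +42 mm holds a plate. Slots are 8 mm wide, 88 mm long, ends open; walls 24 mm high above the floor, above them lips flaring to a 19 mm mouth 48 mm above the bench
- slot_near (a point): floor of the rack's free end slot (x = -42 mm of the rack), at its middle, 14 mm above the bench; x across the slot, y along it
- slot_middle (a point): floor of the rack's free middle slot, at its middle, 14 mm above the bench; same axes
- plate_left: another such plate, in the carousel's +y slot; origin at the middle of its lower edge, z up. Stays there
- plate_right: another such plate, in the carousel's -y slot; origin at the middle of its lower edge, z up. Stays there
- rack_plate: another such plate, in the rack's taken slot; origin at the middle of its lower edge, z up. Stays there
- beaker: empty clear beaker, 53 mm across, 70 mm tall, behind the carousel on the left; origin at the centre of its underside. Bystander
- tape: roll of brown tape lying flat, 92 mm across, 48 mm high, on the right near the front edge; origin at the centre of its underside. Bystander
- timer: white lab timer lying on its back, 70 by 66 by 19 mm, in front of the bench scale; origin at the centre of its underside. Bystander

How it is judged:
On the way, in this order (a step that is already met when the one before it is completed fails the run):
1. the plate is lifted clear of the carousel's slot by its grip rail (z of plate_foot in the frame of carousel_slot above 0.04 m and distance between the grasp point and plate_rail below 0.04 m and contact force between the fingers and plate above 0.3 N and angle between plate_center's own z axis and vertical below 0.5 rad), for 0.1 s.
2. the plate is lowered, still gripped, into a free slot of the rack, its lower edge within 12 mm of the slot's floor (((x of plate_foot in the frame of slot_near between -0.005 and 0.005 m and y of plate_foot in the frame of slot_near between -0.02 and 0.02 m and z of plate_foot in the frame of slot_near below 0.012 m) or (x of plate_foot in the frame of slot_middle between -0.005 and 0.005 m and y of plate_foot in the frame of slot_middle between -0.02 and 0.02 m and z of plate_foot in the frame of slot_middle below 0.012 m)) and contact force between the fingers and plate above 0.3 N), for 0.05 s.
3. the plate stands in the rack, let go (((x of plate_foot in the frame of slot_near between -0.005 and 0.005 m and y of plate_foot in the frame of slot_near between -0.02 and 0.02 m and z of plate_foot in the frame of slot_near below 0.005 m) or (x of plate_foot in the frame of slot_middle between -0.005 and 0.005 m and y of plate_foot in the frame of slot_middle between -0.02 and 0.02 m and z of plate_foot in the frame of slot_middle below 0.005 m)) and angle between plate_center's own z axis and vertical below 0.2 rad and contact force between the fingers and plate below 0.05 N), for 0.2 s.
4. the plunger is drawn fully up in the fingers (value of joint index_pin above 0.0125 m and contact force between the fingers and index_pin above 2 N), for 0.3 s.
At the end, for the whole second after the job is handed in: fingers hold the plunger (over 2 N) at rest, 12.5 mm or more of its 15 mm up; the plate stands released in a free rack slot: foot within 5 mm of the floor, 5 mm across and 20 mm along from the slot's middle, within 0.2 rad of upright; turntable within 0.06 rad of its start (all of step 3 and all of step 4 and velocity of joint index_pin between -0.01 and 0.01 m/s and value of joint turntable between -0.06 and 0.06 rad); the arm keeps its last pose, push and grip.
It fails at once if the plunger is drawn while the plate still stands in the carousel (value of joint index_pin above 0.005 m and not (z of plate_foot in the frame of carousel_slot above 0.04 m) and horizontal distance between plate_foot and carousel_slot below 0.03 m).
It fails at once if the turntable is turned (value of joint turntable above 0.1 rad or value of joint turntable below -0.1 rad).
It fails at once if another plate is shifted or tipped (distance of any of plate_left, plate_right, rack_plate from where it was at the start of the episode above 0.012 m or angle between any of plate_left, plate_right, rack_plate's own z axis and vertical above 0.25 rad).
It fails at once if a bystander is pushed away (distance of any of beaker, tape, timer from where it was at the start of the episode above 0.03 m).
It fails at once if the plate is laid over or tipped (angle between plate_center's own z axis and vertical above 0.8 rad).
It also fails if it takes over 67 s, if anything falls off the work surface, if the arm or the gripper's body presses on something with over 40 N, if the wrist force passes 120 N, or if a joint passes its speed limit or range.

## Robot

A 6-joint arm with a two-finger parallel gripper is mounted at the origin on a cart in front of the work surface, level with it; the furniture and walls round the work are solid. World frame = base frame: x ahead of the robot, y to its left, z up, the work surface at z = 0. Lengths are in m, angles in rad, forces in N, time in s.
With the tool pointing down it reaches from about 0.225 to 0.875 m from the base axis. Payload 3.4 kg.
Tool frame: the origin (TCP) lies at the very end of the fingers, on their centre line; the grasp point (between the pads) lies 19 mm behind it; z points along the fingers, y is the direction in which the jaws open and shut (so a half turn about z gives the same grasp; the last joint's range is limited). The gripper opens to 85 mm and grips with 20 to 120 N. Pads are 22 mm wide; open, the fingers measure 114 mm over their backs; the gripper's body (76 mm by 85 mm) begins 54 mm behind the grasp point. The pads swing forward as they close: fully open they stand 13 mm farther back than shut.
Start: joints at [1.024, 0.276, 1.505, -0, 1.361, -0.121], TCP at [0.238, 0.524, 0.231] pointing down, gripper open.
Joint ranges: [-2.89, 2.89], [-0.75, 2.08], [0.22, 2.7], [-1.18, 4.32], [0.11, 2.71], [-2.7, 2.7]. Speed limits (rad/s): [2.57, 2.57, 3.14, 3.14, 3.14, 3.14].

## Interface

Orientations are given as a unit quaternion [w, x, y, z].
In Python, from rig import manip gives the robot as it stands. The module is installed in compiled form; this text tells all that it offers.
- The arm moves only by the tool carry_out, never from a script. Its argument "moves" is one flat list of numbers, 5 for each row, row after row: the opening in per cent of the stroke, from 0 (shut) to 100 (fully open), then the shift along the world's x, y, z in cm, then the turn about the world's z in rad. A call has exactly 10 rows; each row shifts and turns the commanded pose from where the row before left it; what a row does not reach is not made up. A row lasts 1/10 s, in which the tool goes at most 50 mm and 8.59 degrees, less where a joint would pass 70% of its speed; a pose out of reach is approached as far as the arm can. A call is refused whole if a number of a shift passes 5 or a number of a turn 0.15, either way. A call with a gripper value outside its range is refused whole. The fingers move at their own pace and stop on an object; "squeeze" is the grip in N (left out, the last holds). Time passes only in rows, so rows that do not move let the fingers close, or fill a call up. It gives the time, the measured TCP pose, the force and the opening at its end, in the units of the state.
- manip.get_state(): the state, without advancing time (a new reading comes with each control period).
- manip.get_image(name): name is "scene" or "side" or "wrist"; returns the picture (384x512x3 uint8, red, green, blue); there is no depth.
- manip.camera_info(name): a dict with "fov_y" (degrees; the focal length in pixels is half the picture's height over the tangent of half this angle, whatever the lens; pixels are square), "cx", "cy" (the principal point, pixels), "rvec" (rotation vector, rad) and "tvec" (3), from world to camera coordinates, as OpenCV has them; the wrist camera has in their place "hand_eye" (4x4, takes a point from camera to tool coordinates, whose origin is the TCP and whose axes are the flange's). Camera axes: x right, y down, z forward; pixel columns grow to the right and rows downward; lengths in m; the calibration is good to about 2 mm. A picture is of the moment at which its call begins: read the wrist's pose just before it. camera_info takes no time and is no camera call.
- manip.sign_off(): hands the job in, once; it reports no verdict.
The state is a dict: "clock": time; "qpos": joint angles; "qd": joint speeds; "effort": joint torques, N m; "position": TCP position; "ee_rot": TCP orientation; "contact_force": force on the tool from outside, world axes, zero at the start; "moment": the same for the moment, N m; "width": finger opening in m.
Only numpy, scipy, OpenCV 4.12 (cv2) and the standard library are available. Lean on these libraries where they do the work, as an engineer would, in place of code of your own. Each camera call takes 0.05 s, during which the arm holds its last target. There are 200 camera calls.

## Working session

There is one attempt and no reset: what is moved stays moved. The work goes in short steps, Python scripts to look and compute and a tool call to move; the robot and the scene stay as the last step left them, time stands still between calls to the robot, and variables do not carry over. Pictures are saved under pics/ and viewed, about 8 in all and at most 12, crops included, and the job is handed in when it is done.

Besides the shell and the picture viewer there is one more tool, called after "Call:" by a JSON object that holds its "method" and its "body". carry_out: Moves the arm, as the interface text tells. Its arguments: {"type":"object","properties":{"moves":{"type":"array","items":{"type":"number"}},"squeeze":{"type":"number"}},"required":["moves"]}

```bash
mkdir -p pics
cat > h.py <<'E'
import numpy as np, cv2
from rig import manip
from scipy.spatial.transform import Rotation as R
def cam(n, st=None):
    c=manip.camera_info(n); f=192/np.tan(np.radians(c['fov_y'])/2)
    K=np.array([[f,0,c['cx']],[0,f,c['cy']],[0,0,1.]])
    if 'hand_eye' in c:
        st=st or manip.get_state(); q=st['ee_rot']
        T=np.eye(4); T[:3,:3]=R.from_quat([q[1],q[2],q[3],q[0]]).as_matrix(); T[:3,3]=st['position']
        M=np.linalg.inv(T@np.array(c['hand_eye'])); return K,M[:3,:3],M[:3,3]
    return K,R.from_rotvec(np.array(c['rvec']).ravel()).as_matrix(),np.array(c['tvec']).ravel()
def onz(C,uv,z):
    K,r,t=C; d=r.T@np.linalg.inv(K)@np.array([uv[0],uv[1],1.]); o=-r.T@t
    return o+d*(z-o[2])/d[2]
def proj(C,p):
    K,r,t=C; x=K@(r@np.array(p)+t); return x[:2]/x[2]
def snap(n,fn,scale=1.5):
    st=manip.get_state(); C=cam(n,st); im=manip.get_image(n)
    cv2.imwrite('pics/'+fn+'_raw.png',im[:,:,::-1])
    cv2.imwrite('pics/'+fn+'.png',cv2.resize(im[:,:,::-1],None,fx=scale,fy=scale,interpolation=cv2.INTER_CUBIC))
    np.savez('pics/'+fn+'.npz',K=C[0],r=C[1],t=C[2]); return im,C
def load(fn):
    d=np.load('pics/'+fn+'.npz'); return (d['K'],d['r'],d['t'])
E
python3 - <<'E'
from h import *
ims=[]
for n in ['scene','side','wrist']:
    im,C=snap(n,n+'0'); print(n,np.round(-C[1].T@C[2],3),C[0][0,0]); 
print(manip.get_state(), {k:v for k,v in manip.camera_info('scene').items()})
E
```

```text
scene [-0.122 -0.642  1.173] 470.8271934355336
side [ 0.23  -1.135  0.639] 445.7753631637051
wrist [0.163 0.557 0.374] 327.6222742317945
{'clock': 0.15, 'qpos': array([ 1.02399426e+00,  2.76481582e-01,  1.50586710e+00, -9.45200162e-06,
        1.36069859e+00, -1.21038257e-01]), 'qd': array([ 0.00100821, -0.00050775, -0.00359903, -0.00029858,  0.00100108,
        0.00040319]), 'effort': array([ 1.80093703e-03, -4.17144549e+01, -2.46032202e+01, -2.17123802e-04,
        7.56261230e-03,  2.59104917e-05]), 'position': array([0.23730096, 0.52330574, 0.23061038]), 'ee_rot': array([-2.34008148e-04,  2.11276602e-01,  9.77426042e-01, -6.88648627e-04]), 'contact_force': array([ 0.74491882, -0.24132953,  0.15428576]), 'moment': array([-0.04128959, -0.01897624,  0.00195422]), 'width': 0.0849213696736396} {'fov_y': 44.37057520494636, 'cx': 253.3671633581776, 'cy': 189.33712621716018, 'rvec': array([ 2.24833504, -0.93204708,  0.34332757]), 'tvec': array([-0.35061282,  0.38953977,  1.23621228])}
```

View pics/scene0.png

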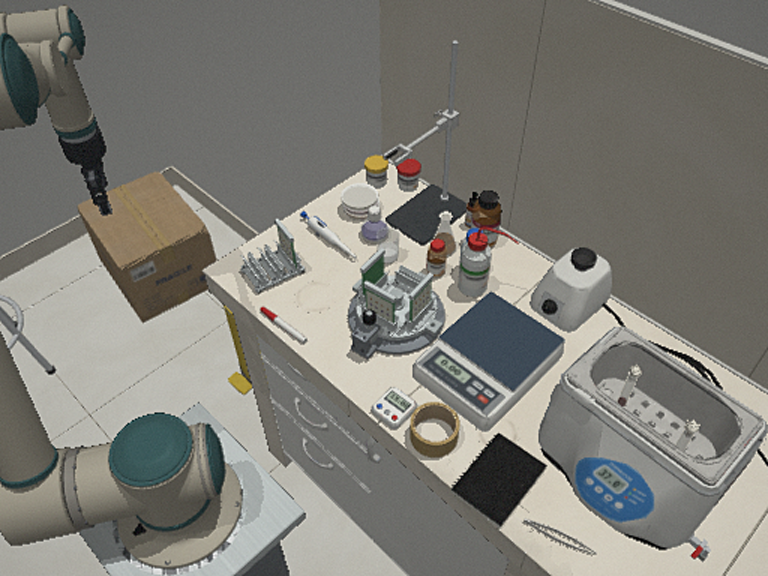

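View pics/side0.png

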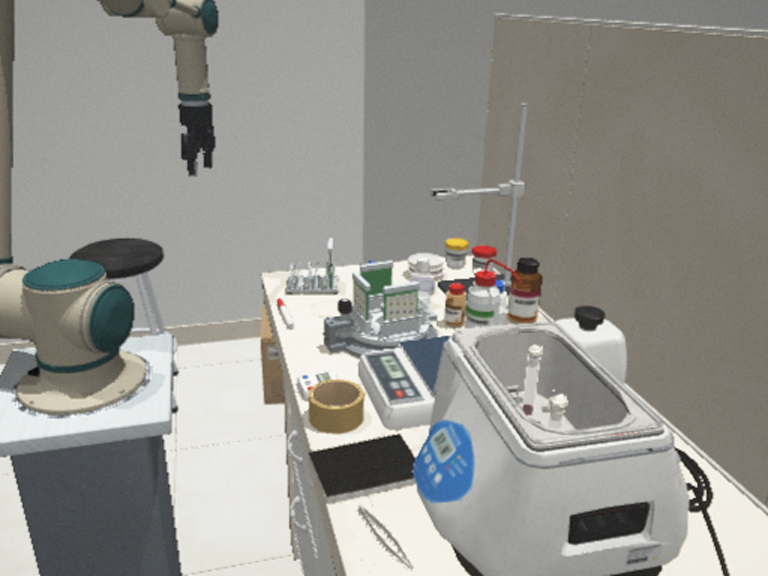

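Scene view: the black knob is at about (369,318), the target plate behind it at (380,300), and the rack at (272,265). The rack plate is on its right side, at (287,240). Side view: knob at (345,306), rack at (312,278). Next I'll estimate positions and enlarge the region.

Run:
```python
from h import *
cs,cd=load('scene0'),load('side0')
im=cv2.imread('pics/scene0_raw.png')
for n,uv,z in [('knob',(369/1.5,318/1.5),.088),('rackc',(272/1.5,265/1.5),.03),('knob',(345/1.5,306/1.5),.088)]:
    for C in (cs,cd): print(n,np.round(onz(C,uv,z),3))
P=[c[0]@np.c_[c[1],c[2]] for c in (cs,cd)]
X=cv2.triangulatePoints(P[0],P[1],np.array([[369/1.5],[318/1.5]]),np.array([[345/1.5],[306/1.5]])).ravel();print(X[:3]/X[3])
c=im[140:245,150:310]; cv2.imwrite('pics/crop0.png',cv2.resize(c,None,fx=5,fy=5,interpolation=cv2.INTER_CUBIC))
```

```text
knob [0.481 0.017 0.088]
knob [ 0.515 -0.047  0.088]
rackc [0.468 0.318 0.03 ]
rackc [0.386 0.408 0.03 ]
knob [0.469 0.074 0.088]
knob [0.483 0.015 0.088]
[0.48335743 0.01875994 0.0856861 ]
```

View pics/crop0.png

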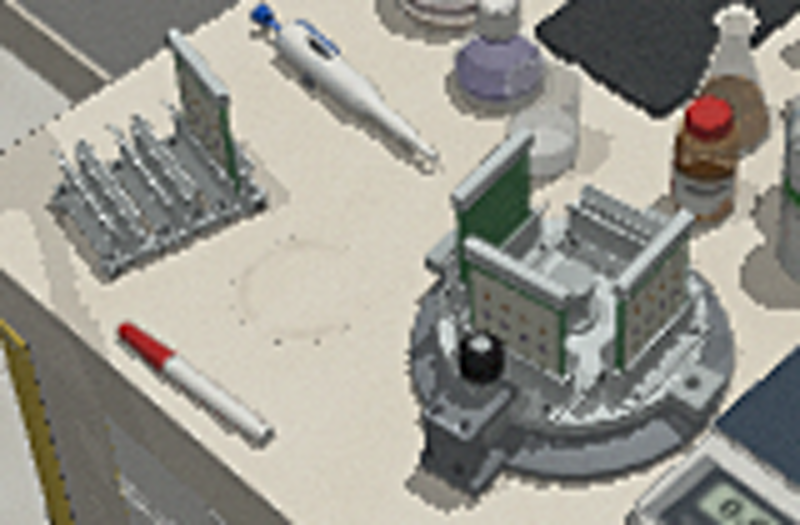

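The crop (5x, origin (150,140)) shows these features:
- Target rail: (470,248) to (580,300).
- Rack plate rail: (175,38) to (225,95).
- Rack corners: (50,207), (108,278) and (265,200).

I'll work out the poses from these and then look from near with the wrist camera.

Run:
```python
from h import *
C=load('scene0')
def g(u,v,z): return onz(C,(150+u/5,140+v/5),z)
def seg(n,a,b,z):
    p,q=g(*a,z),g(*b,z); d=q-p; print(n,np.round((p+q)/2,3),'len',round(np.linalg.norm(d),4),'ang',round(np.degrees(np.arctan2(d[1],d[0])),1))
seg('target rail',(468,245),(583,298),.144)
seg('left rail',(456,195),(530,140),.144)
seg('right rail',(622,275),(690,220),.144)
seg('rack rail',(173,37),(225,95),.114)
seg('rack front edge',(108,278),(265,205),.005)
seg('rack left edge',(50,207),(108,278),.005)
print('rack right corner',g(265,205,.01),'far left',g(50,207,.005))
print('beaker',g(545,150,.01))
```

```text
target rail [0.515 0.013 0.144] len 0.0793 ang -76.9
left rail [0.562 0.086 0.144] len 0.0642 ang 1.1
right rail [ 0.583 -0.029  0.144] len 0.0601 ang 1.3
rack rail [0.511 0.311 0.114] len 0.068 ang -99.6
rack front edge [0.461 0.282 0.005] len 0.1191 ang -11.5
rack left edge [0.409 0.334 0.005] len 0.0805 ang -98.8
rack right corner [0.51696673 0.26615683 0.01      ] far left [0.41530838 0.3733979  0.005     ]
beaker [0.68747506 0.16751533 0.01      ]
```

Run:
```python
from h import *
print(np.round(manip.camera_info('wrist')['hand_eye'],3)); 
s=manip.get_state(); C=cam('wrist',s); print(proj(C,s['position']), onz(C,(256,192),0.05)-s['position'])
```

```text
[[-0.001 -0.95  -0.312  0.082]
 [ 1.    -0.001  0.    -0.   ]
 [-0.001 -0.312  0.95  -0.143]
 [ 0.     0.     0.     1.   ]]
[255.11154814 262.18851277] [ 0.01953144 -0.00779599 -0.18061038]
```

Call:
{"method": "carry_out", "body": {"moves": [60,4,-3.5,0.3,-0.1,60,4,-3.5,0.3,-0.1,60,4,-3.5,0.3,-0.1,60,4,-3.5,0.3,-0.1,60,4,-3.5,0.3,-0.1,60,2.5,-3.5,0.3,-0.1,60,0,-3.5,0.3,-0.1,60,0,0,0,-0.1,60,0,0,0,-0.1,60,0,0,0,-0.065]}}

```text
clock: 1.15
position: [0.4504, 0.2887, 0.2512]
ee_rot: [-0.0, 0.642, 0.766, -0.0]
contact_force: [0.1, -0.1, 1.0]
width: 0.0518
```

Run:
```python
from h import *
snap('wrist','rack1',1.5)
```

Call:
{"method": "carry_out", "body": {"moves": [60,1,-4,0,0,60,1,-4,0,0,60,1,-4,0,0,60,1,-4,0,0,60,1,-4,0,0,60,1,-4,0,0,60,0.5,-3.5,0,0,60,0,0,0,0,60,0,0,0,0,60,0,0,0,0]}}

```text
clock: 2.2
position: [0.515, 0.0152, 0.2513]
ee_rot: [-0.0, 0.64, 0.768, 0.0]
contact_force: [-0.2, 0.3, 0.4]
width: 0.0512
```

Run:
```python
from h import *
snap('wrist','car1',1.5)
print(manip.get_state()['position'])
```

```text
[0.51502627 0.01545349 0.2513254 ]
```

View pics/rack1.png

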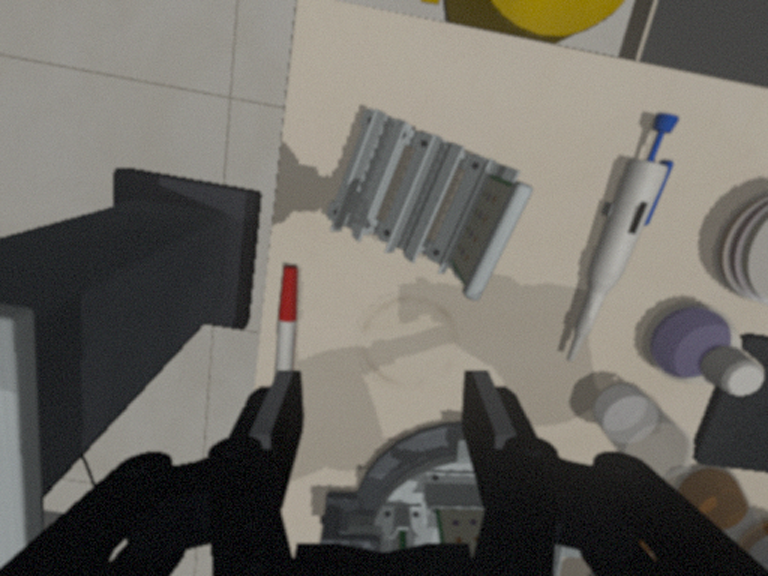

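View pics/car1.png

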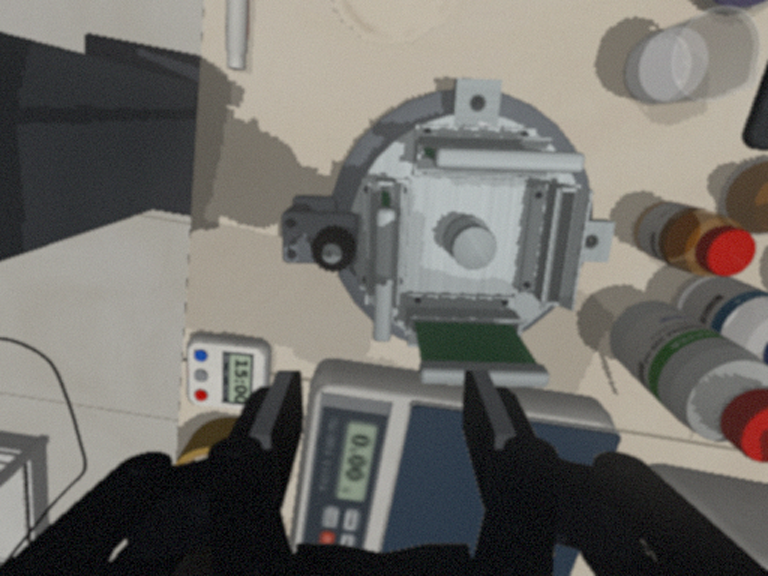

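Rack view: the taken rail runs from (525,187) to (475,296), and the free slots lie to its left at about x 365 and 410. Carousel view: the target rail runs from (386,208) to (382,340), the knob's top face is at about (333,250), and the other rails sit at rows 160 and 376.

Run:
```python
from h import *
C=load('car1'); D=load('rack1')
def seg(n,C,a,b,z):
    p,q=onz(C,np.array(a)/1.5,z),onz(C,np.array(b)/1.5,z); d=q-p; print(n,np.round((p+q)/2,4),'len',round(np.linalg.norm(d),4),'ang',round(np.degrees(np.arctan2(d[1],d[0])),1))
seg('target',C,(386,208),(382,340),.144)
seg('left',C,(436,159),(584,160),.144)
seg('right',C,(420,374),(547,378),.144)
seg('knob',C,(333,250),(334,250),.101)
seg('foot tabs',C,(477,102),(592,241),.01)
seg('rackrail',D,(525,187),(475,296),.114)
a=cv2.imread('pics/car1_raw.png')[120:240,190:310]; b=cv2.imread('pics/rack1_raw.png')[60:210,205:365]
a=cv2.resize(a,(400,400),interpolation=cv2.INTER_CUBIC); b=cv2.resize(b,(400,375),interpolation=cv2.INTER_CUBIC)
o=np.zeros((400,800,3),np.uint8); o[:,:400]=a; o[:375,400:]=b; cv2.imwrite('pics/crop1.png',o)
s=manip.get_state(); q=s['ee_rot']; y=R.from_quat([q[1],q[2],q[3],q[0]]).as_matrix()[:,1]; print('jaw ang',np.degrees(np.arctan2(y[1],y[0])))
```

```text
target [0.5131 0.0228 0.144 ] len 0.0728 ang -81.3
left [0.5634 0.0932 0.144 ] len 0.0729 ang 9.9
right [ 0.5794 -0.0247  0.144 ] len 0.0723 ang 8.3
knob [0.4821 0.0218 0.101 ] len 0.0006 ang 10.3
foot tabs [0.6207 0.0854 0.01  ] len 0.1421 ang -36.3
rackrail [0.5125 0.3191 0.114 ] len 0.0689 ang -100.6
jaw ang 10.409517982855437
```

View pics/crop1.png

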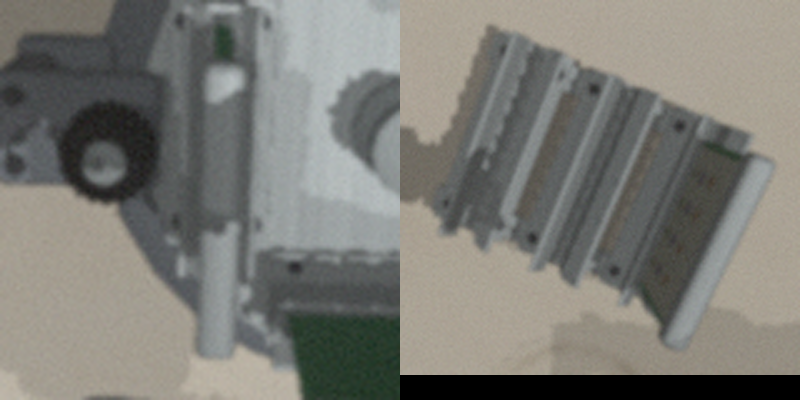

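The close views agree with the given sizes: rails measure 72–73 mm and plate to axis is 59 mm. The carousel x axis is at about 9.3°, the rail at (0.513, 0.0225) and the knob at (0.482, 0.022). I'll descend onto the rail.

Call:
{"method": "carry_out", "body": {"moves": [60,-0.2,0.7,0,-0.02,60,0,0,-2,0,60,0,0,-2,0,60,0,0,-2,0,60,0,0,-2,0,60,0,0,-2,0,60,0,0,-1.5,0,60,0,0,-1,0,60,0,0,-0.6,0,60,0,0,0,0], "squeeze": 40}}

```text
clock: 3.25
position: [0.513, 0.0219, 0.12]
ee_rot: [-0.0, 0.648, 0.762, -0.0]
contact_force: [0.7, 0.1, 0.7]
width: 0.0511
```

Call:
{"method": "carry_out", "body": {"moves": [40,0,0,0,0,30,0,0,0,0,20,0,0,0,0,15,0,0,0,0,8,0,0,0,0,0,0,0,0,0,0,0,0,0,0,0,0,0,0,0,0,0,0,0,0,0,0,0,0,0]}}

```text
clock: 4.25
position: [0.5139, 0.0212, 0.1209]
ee_rot: [0.001, 0.648, 0.761, 0.0]
contact_force: [0.4, -0.0, 4.9]
width: 0.0088
```

Call:
{"method": "carry_out", "body": {"moves": [0,0,0,0,0,0,0,0,0,0,0,0,0,0.5,0,0,0,0,0.5,0,0,0,0,0.5,0,0,0,0,0.5,0,0,0,0,0.5,0,0,0,0,0.5,0,0,0,0,0,0,0,0,0,0,0]}}

```text
clock: 5.25
position: [0.5133, 0.0213, 0.1505]
ee_rot: [0.0, 0.648, 0.761, 0.0]
contact_force: [-1.1, 0.3, -1.7]
width: 0.0091
```

Run:
```python
from h import *
snap('wrist','lift1',1.5); s=manip.get_state(); print(s['position'],s['contact_force'],s['width'],s['clock'])
```

```text
[0.51314292 0.02133501 0.15031189] [ 0.04955715  0.97537323 -1.45303805] 0.009155772316187534 5.3
```

View pics/lift1.png

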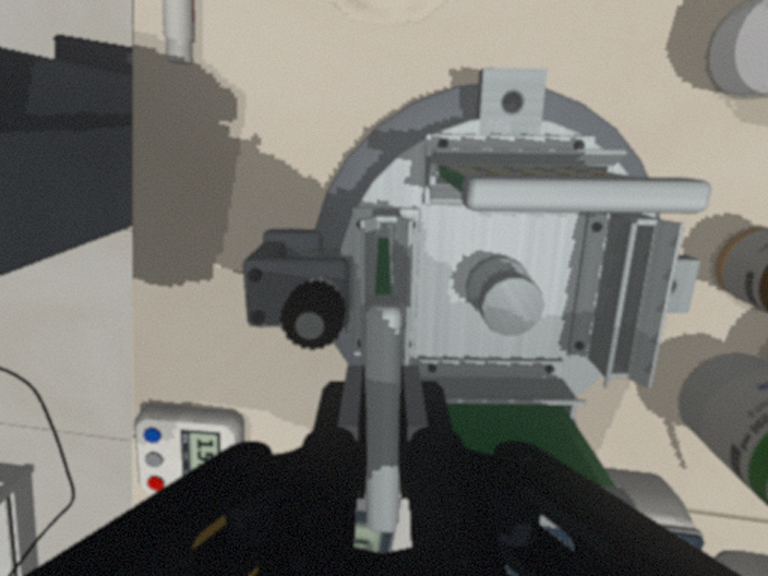

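The rail is held squarely between the pads and the plate is rising out of its slot (force about −1.5 N). The visible rail end is at (385,308), and the knob and slot are undisturbed. I'll lift clear and compute the target over the rack.

Call:
{"method": "carry_out", "body": {"moves": [0,0,0,0.8,0,0,0,0,1,0,0,0,0,1,0,0,0,0,1.2,0,0,0,0,1.2,0,0,0,0,1.2,0,0,0,0,1.2,0,0,0,0,1,0,0,0,0,0.8,0,0,0,0,0,0]}}

```text
clock: 6.3
position: [0.5141, 0.0212, 0.2457]
ee_rot: [0.001, 0.648, 0.761, 0.001]
contact_force: [0.5, 0.5, -0.8]
width: 0.0092
```

Run:
```python
from h import *
D=load('rack1')
k=lambda u,v:(205+u/2.5,60+v/2.5)
def seg(n,a,b,z):
    p,q=onz(D,k(*a),z),onz(D,k(*b),z); d=q-p; print(n,np.round((p+q)/2,4),'len',round(np.linalg.norm(d),4),'ang',round(np.degrees(np.arctan2(d[1],d[0])),1)); return (p+q)/2
m=seg('rail',(363,153),(276,348),.114)
l=seg('lip1R',(172,60),(92,245),.048)
l=seg('lip2L',(210,80),(135,270),.048)
l=seg('lip2R',(257,95),(178,285),.048)
for a in (-9.5,-10.5,-11.5):
    x=np.array([np.cos(np.radians(a)),np.sin(np.radians(a))]); print(a,'middle',np.round(m[:2]-.042*x,4),'near',np.round(m[:2]-.084*x,4))
L=load('lift1'); s=onz(L,(385/1.5,308/1.5),.174); print('rail end',s, manip.get_state()['position'])
q=manip.get_state()['ee_rot'];M=R.from_quat([q[1],q[2],q[3],q[0]]).as_matrix();print(M[:,0],'end along tool x',(s-np.array([.5132,.0213,.15]))@M[:,0],(s-np.array([.5132,.0213,.15]))@M[:,1])
```

```text
rail [0.5119 0.3196 0.114 ] len 0.0735 ang -100.0
lip1R [0.4433 0.335  0.048 ] len 0.0821 ang -103.7
lip2L [0.4616 0.3288 0.048 ] len 0.084 ang -100.9
lip2R [0.4814 0.326  0.048 ] len 0.085 ang -101.0
-9.5 middle [0.4705 0.3265] near [0.429  0.3334]
-10.5 middle [0.4706 0.3272] near [0.4293 0.3349]
-11.5 middle [0.4707 0.3279] near [0.4296 0.3363]
rail end [0.50673058 0.05828295 0.174     ] [0.51409101 0.02124629 0.24574063]
[-1.59315948e-01  9.87227441e-01 -6.39305057e-04] end along tool x 0.037525923897810655 -0.0004359885338739801
```

The rail is centred in the grip (end at 37.5 mm versus 37 mm nominal). The rack's middle slot computed from the lips and from the rail agree within 1 mm. I'll carry the plate to the near slot at (0.4294, 0.3345), jaws at −10.5°.

Call:
{"method": "carry_out", "body": {"moves": [0,-0.84,2,0,-0.0345,0,-0.84,3.5,0,-0.0345,0,-0.84,4,0,-0.0345,0,-0.84,4,0,-0.0345,0,-0.84,4,0,-0.0345,0,-0.84,4,0,-0.0345,0,-0.84,4,0,-0.0345,0,-0.84,3,0,-0.0345,0,-0.84,2,0,-0.0345,0,-0.84,0.8,0,-0.0345]}}

```text
clock: 7.3
position: [0.4285, 0.3363, 0.2435]
ee_rot: [-0.0, 0.769, 0.639, -0.0]
contact_force: [-0.4, 0.0, -1.2]
width: 0.0094
```

Call:
{"method": "carry_out", "body": {"moves": [0,0,0,0,0,0,0,0,0,0,0,0,0,-1,0,0,0,0,-1.5,0,0,0,0,-1.5,0,0,0,0,-1.5,0,0,0,0,-1.5,0,0,0,0,-1,0,0,0,0,-0.5,0,0,0,0,0,0]}}

```text
clock: 8.3
position: [0.4293, 0.3338, 0.1586]
ee_rot: [-0.0, 0.77, 0.639, -0.001]
contact_force: [0.5, -0.7, -0.3]
width: 0.0093
```

Run:
```python
from h import *
im,C=snap('wrist','over1',1.5); s=manip.get_state(); print(s['position'],s['contact_force'],s['clock'])
q=s['ee_rot'];M=R.from_quat([q[1],q[2],q[3],q[0]]).as_matrix();print(np.degrees(np.arctan2(M[1,1],M[0,1])))
snap('side','side1',1)
```

```text
[0.42961514 0.33410762 0.15931797] [ 0.67905019  0.88732752 -1.3966405 ] 8.35
-10.62288242154902
```

View pics/over1.png

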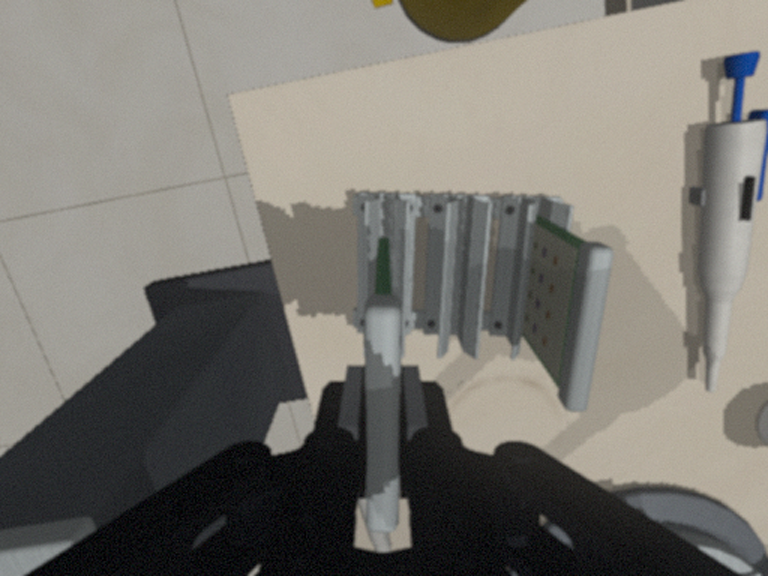

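The plate hangs edge-on in column 383, with its foot at about (383,238). The near slot's lips seem to be at columns 372 and 409, so the slot may be a few millimetres to the right. I'll zoom in there.

Run:
```python
from h import *
a=cv2.imread('pics/over1_raw.png')[120:250,225:355]
cv2.imwrite('pics/crop2.png',cv2.resize(a,(598,598),interpolation=cv2.INTER_CUBIC))
C=load('over1')
for n,p in [('mid floor',(.4706,.3272,.014)),('near floor',(.4294,.3345,.014))]:print(n,(proj(C,p)-[225,120])*4.6)
```

```text
mid floor [357.47850714 272.22173414]
near floor [145.92768652 274.41221266]
```

View pics/crop2.png

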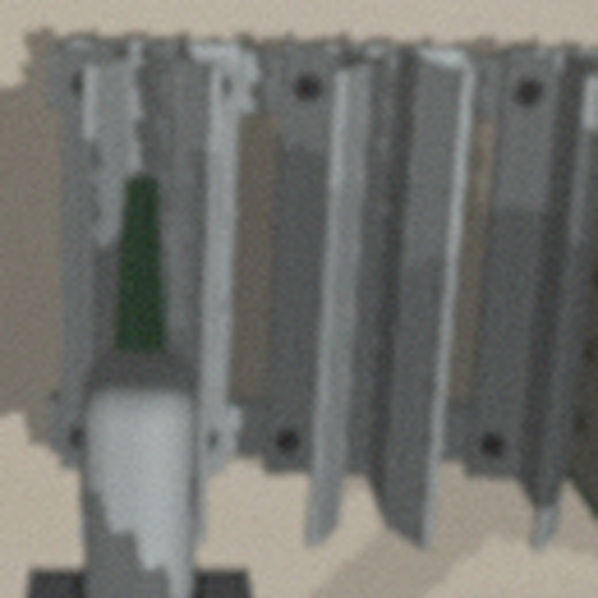

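Measured in the crop, the slot's centre line runs from column 154 at the far end to about 139 at the near end, and the plate is at 142. That means about 1 mm to the right and about 1.5° clockwise. I'll apply that and lower.

Call:
{"method": "carry_out", "body": {"moves": [0,0.1,0,0,-0.025,0,0,0,-0.8,0,0,0,0,-0.8,0,0,0,0,-0.8,0,0,0,0,-0.8,0,0,0,0,-0.8,0,0,0,0,-0.7,0,0,0,0,-0.5,0,0,0,0,0,0,0,0,0,0,0]}}

```text
clock: 9.4
position: [0.4305, 0.3344, 0.1074]
ee_rot: [0.0, 0.777, 0.629, 0.0]
contact_force: [-0.3, 0.1, -1.0]
width: 0.0094
```

Run:
```python
from h import *
im,C=snap('wrist','low1',1.5); s=manip.get_state(); print(s['position'],s['contact_force'],s['moment'],s['clock'])
```

```text
[0.43063124 0.33448744 0.10766909] [-0.34024116 -0.19016941 -0.35153324] [4.12226535e-03 8.41252065e-05 2.15730471e-03] 9.45
```

The foot is about 17 mm above the floor, inside the slot, with no side force. I'll continue to the bottom.

Call:
{"method": "carry_out", "body": {"moves": [0,0,0,-0.4,0,0,0,0,-0.4,0,0,0,0,-0.3,0,0,0,0,-0.2,0,0,0,0,-0.2,0,0,0,0,-0.1,0,0,0,0,-0.1,0,0,0,0,0,0,0,0,0,0,0,0,0,0,0,0]}}

```text
clock: 10.45
position: [0.4305, 0.3343, 0.0909]
ee_rot: [0.0, 0.777, 0.629, 0.0]
contact_force: [-0.1, -0.3, 5.7]
width: 0.0091
```

Floor contact: 5.7 N upward at TCP z 0.091, where about 0.090 was expected. I'll release.

Call:
{"method": "carry_out", "body": {"moves": [3,0,0,0,0,8,0,0,0,0,15,0,0,0,0,25,0,0,0,0,30,0,0,0,0,30,0,0,0,0,30,0,0,0,0,30,0,0,0,0,30,0,0,0,0,30,0,0,0,0]}}

```text
clock: 11.45
position: [0.4304, 0.3343, 0.0904]
ee_rot: [0.0, 0.777, 0.629, 0.0]
contact_force: [-0.3, -0.3, 1.0]
width: 0.0256
```

Run:
```python
from h import *
s=manip.get_state(); print(s['position'],s['contact_force'],s['width'],s['clock'])
im,C=snap('wrist','rel1',1)
im2,C2=snap('side','side2',1)
o=np.zeros((384,800,3),np.uint8); o[:,:512]=im[:,:,::-1]; o[:,512:]=cv2.resize(im2[:,:,::-1][150:230,170:230],(288,384),interpolation=cv2.INTER_CUBIC)
cv2.imwrite('pics/rel.png',o)
```

```text
[0.43037685 0.33433743 0.0904103 ] [-0.32686587 -0.3315583   0.99035248] 0.025610029759194006 11.45
```

View pics/rel.png

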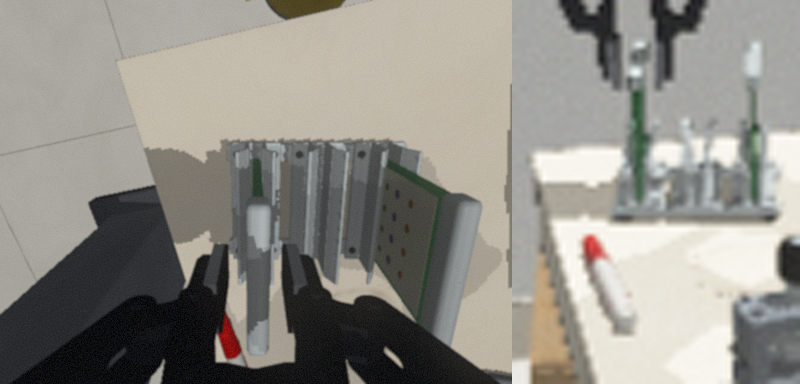

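The plate stands upright in the rack's end slot, both fingers are clear of its rail, and the rack plate is unmoved. I'll rise, then go over the knob while turning the jaws to lie along the carousel's tangent.

Call:
{"method": "carry_out", "body": {"moves": [30,0,0,0.5,0,30,0,0,1.5,0,30,0,0,2,0,30,0,0,2,0,30,0,0,2,0,30,0,0,2,0,30,0,0,2,0,30,0,0,2,0,30,0,0,2,0,30,0,0,0,0]}}

```text
clock: 12.55
position: [0.4319, 0.3352, 0.2536]
ee_rot: [0.001, 0.777, 0.629, 0.003]
contact_force: [0.7, 0.1, -0.1]
width: 0.0254
```

Call:
{"method": "carry_out", "body": {"moves": [60,0.5,-3,0,0.14,60,0.5,-3,0,0.14,60,0.5,-3,0,0.14,60,0.5,-3,0,0.14,60,0.5,-3,0,0.14,60,0.5,-3,0,0.14,60,0.5,-3,0,0.14,60,0.5,-3,0,0.14,60,0.5,-3,0,0.14,60,0.5,-3,0,0.14]}}

```text
clock: 13.55
position: [0.4798, 0.0331, 0.2494]
ee_rot: [-0.001, 0.186, 0.982, -0.0]
contact_force: [-0.1, 0.1, -0.5]
width: 0.0513
```

Call:
{"method": "carry_out", "body": {"moves": [60,0.2,-1.2,0,0.14,60,0,0,-1,0.14,60,0,0,-1.5,0.14,60,0,0,-1.5,0.122,60,0,0,-1,0,60,0,0,-0.5,0,60,0,0,-0.5,0,60,0,0,0,0,60,0,0,0,0,60,0,0,0,0]}}

```text
clock: 14.55
position: [0.4828, 0.0223, 0.1909]
ee_rot: [0.001, -0.08, 0.997, -0.0]
contact_force: [0.1, -0.1, -0.1]
width: 0.051
```

Run:
```python
from h import *
s=manip.get_state(); print(s['position'],s['contact_force'],s['width'],s['clock'],s['qpos'])
q=s['ee_rot'];M=R.from_quat([q[1],q[2],q[3],q[0]]).as_matrix();print(np.degrees(np.arctan2(M[1,1],M[0,1])))
im,C=snap('wrist','knob1',1.5)
for p in [(.4820,.0222,.101),(.4820,.0222,.062)]: print(proj(C,p)*1.5)
```

```text
[0.48278427 0.02233829 0.19094226] [ 0.11459159 -0.11799938 -0.10707726] 0.05099346729760159 14.55 [-9.79324462e-02  1.65457435e-01  1.75887928e+00  1.05196620e-04
  1.21608000e+00 -1.82973715e+00]
99.22300363614127
[380.58290976 300.52964873]
[380.72315016 278.34114254]
```

View pics/knob1.png

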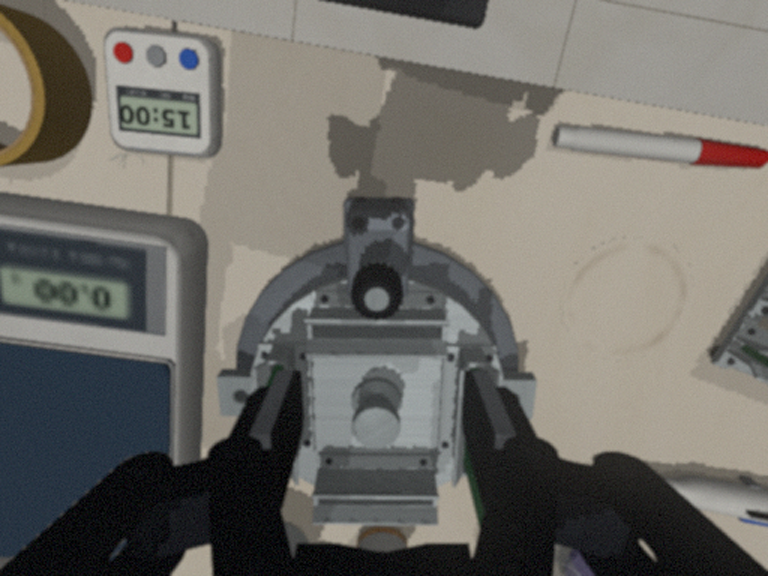

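The knob disc is centred at about (377,293), against a predicted (381,300), so it lies about 1.5 mm towards −y and 1 mm towards −x. I'll correct that and descend in steps.

Call:
{"method": "carry_out", "body": {"moves": [60,-0.1,-0.15,0,0,60,0,0,-1.5,0,60,0,0,-2,0,60,0,0,-2,0,60,0,0,-2,0,60,0,0,-1.5,0,60,0,0,-1.5,0,60,0,0,-1,0,60,0,0,-0.5,0,60,0,0,0,0], "squeeze": 60}}

```text
clock: 15.6
position: [0.4811, 0.0208, 0.0701]
ee_rot: [-0.0, -0.08, 0.997, 0.0]
contact_force: [0.3, -0.5, 0.0]
width: 0.0512
```

Call:
{"method": "carry_out", "body": {"moves": [50,0,0,0,0,45,0,0,0,0,40,0,0,0,0,35,0,0,0,0,30,0,0,0,0,20,0,0,0,0,10,0,0,0,0,0,0,0,0,0,0,0,0,0,0,0,0,0,0,0]}}

```text
clock: 16.6
position: [0.482, 0.0193, 0.0713]
ee_rot: [0.001, -0.081, 0.997, -0.001]
contact_force: [-1.4, -4.0, 4.9]
width: 0.0237
```

Call:
{"method": "carry_out", "body": {"moves": [0,0,-0.1,0,0,0,0,0,0,0,0,0,0,0.2,0,0,0,0,0.2,0,0,0,0,0.2,0,0,0,0,0.2,0,0,0,0,0.2,0,0,0,0,0.2,0,0,0,0,0,0,0,0,0,0,0]}}

```text
clock: 17.6
position: [0.4818, 0.0193, 0.0818]
ee_rot: [0.0, -0.081, 0.997, -0.0]
contact_force: [3.3, -4.8, -9.0]
width: 0.024
```

Call:
{"method": "carry_out", "body": {"moves": [0,0,0,0.1,0,0,0,-0.05,0.1,0,0,0,-0.05,0.1,0,0,0,0,0.1,0,0,0,0,0,0,0,0,0,0,0,0,0,0,0,0,0,0,0,0,0,0,0,0,0,0,0,0,0,0,0]}}

```text
clock: 18.6
position: [0.4818, 0.0192, 0.0864]
ee_rot: [0.0, -0.08, 0.997, 0.0]
contact_force: [5.3, -0.4, -11.0]
width: 0.0238
```

Call:
{"method": "carry_out", "body": {"moves": [0,0,0,0.1,0,0,0,0,0,0,0,0,0,0,0,0,0,0,0,0,0,0,0,0,0,0,0,0,0,0,0,0,0,0,0,0,0,0,0,0,0,0,0,0,0,0,0,0,0,0]}}

```text
clock: 19.6
position: [0.4817, 0.0192, 0.0865]
ee_rot: [0.0, -0.08, 0.997, 0.0]
contact_force: [7.1, -0.5, -15.8]
width: 0.0237
```

Run:
```python
from h import *
s=manip.get_state(); print(s['position'],s['contact_force'],s['width'],s['clock'])
im,_=snap('scene','end_s',1); im2,_=snap('side','end_d',1); w,_=snap('wrist','end_w',1)
o=np.zeros((590,800,3),np.uint8)
o[:300,:400]=cv2.resize(im[125:245,150:310,::-1],(400,300),interpolation=cv2.INTER_CUBIC)
o[:300,400:]=cv2.resize(im2[145:250,170:310,::-1],(400,300),interpolation=cv2.INTER_CUBIC)
o[300:590,:386]=cv2.resize(w[:,:,::-1],(386,290))
cv2.imwrite('pics/end.png',o)
```

```text
[0.48166927 0.01918618 0.08646698] [  7.11436326  -0.53400101 -15.82492139] 0.02371556054779257 19.6
```

View pics/end.png

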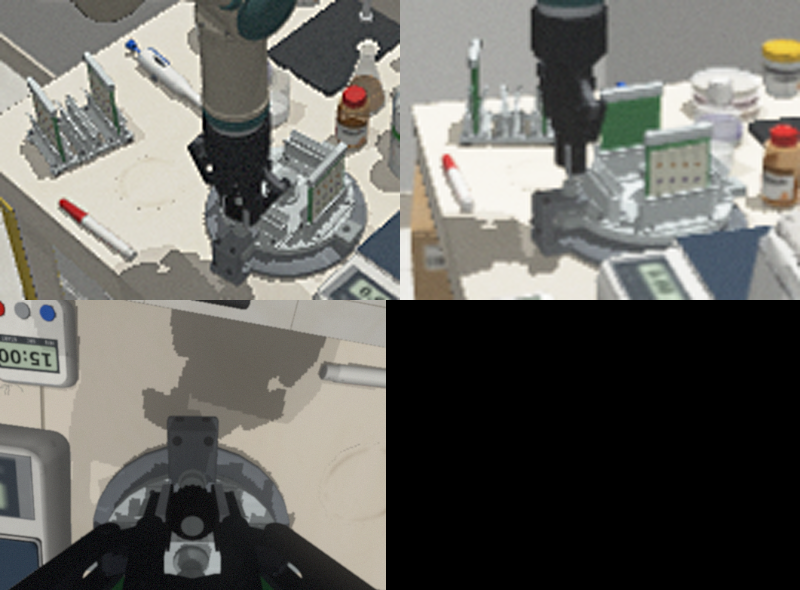

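The plunger is at its stop: force rose from 11 to 15.8 N while z stayed put, after about 15 mm of rise. The last view shows the plate upright in the rack's end slot, the knob between the pads, and the other plates still in place. I'm handing it in.

```bash
python3 -c "
from rig import manip
print(manip.sign_off()); s=manip.get_state(); print(s['position'],s['contact_force'],s['clock'])"
```

```text
the job is handed in; nothing more can be done
None
the job is handed in; nothing more can be done
```

The plate now stands released in the rack's free end slot (`slot_near`). The arm is holding the plunger fully up, and I handed the job in at 19.7 s. `sign_off` gave no verdict.

- **Plate:** I lifted it by its rail and lowered it until it touched the slot floor. That read 5.7 N upward, at the expected height to within about 1 mm. After release the pictures showed it upright, with both fingers clear of the rail.
- **Plunger:** I gripped the knob with 60 N across the tangent and raised it about 15 mm. The final extra 1 mm of command raised the force from 11 to 15.8 N without moving the hand, so it is at its stop.
- **Everything else:** The last pictures show the other plates and the carousel apparently undisturbed. I only checked this by eye, and not every bystander was in those views.

**Checks that disagreed slightly:**
- The finger opening read 1–2 mm less than the nominal sizes (9.2 mm on the 10 mm rail, 23.7 mm on the 26 mm knob).
- The knob was about 2–3 mm off my first estimate in y. I shifted the hand to relieve that side force.
- About 7 N of side force along x remained on the knob at the end.

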